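# Bleed the vacuum filter box with its bayonet cap

## Robot

A 7-joint arm with a two-finger parallel gripper is mounted at the origin on the work surface. World frame = base frame: x ahead of the robot, y to its left, z up, the work surface at z = 0. Lengths are in m, angles in rad, forces in N, time in s.
With the tool pointing down it reaches from about 0.4 to 0.85 m from the base axis. Payload 4.5 kg.
Tool frame: the origin (TCP) lies where the fingers leave the gripper's body, on its centre line; the fingertips stand 64 mm ahead of it and the grasp point (between the pads) lies 45 mm ahead of it; z points along the fingers, y is the line along which they close (so a half turn about z gives the same grasp; the last joint's range is limited). The gripper opens to 88 mm and grips with 3 to 60 N. Pads are 18 mm wide; open, the fingers measure 123 mm over their backs; the gripper's body (75 mm by 187 mm) begins 45 mm behind the grasp point.
Start: joints at [-1.244, 0.689, -0.195, 1.565, 0.157, 0.902, -0.215], TCP at [0.18, 0.598, 0.303] pointing down, gripper open.
Joint ranges: [-3.01, 3.01], [-0.46, 2.08], [-1.47, 1.51], [0.13, 2.56], [-1, 4.14], [0.04, 2.09], [-2.66, 2.66]. Speed limits (rad/s): [2.57, 2.57, 3.14, 3.14, 3.14, 3.14, 3.14].

## Interface

Orientations are given as a unit quaternion [x, y, z, w].
In Python, from plant import r gives the robot as it stands.
- The arm moves only by the tool play_rows, never from a script. Its arguments are lists of equal length, an entry for each row: "translation": the shift along the tool's x, y, z in m, a list of three; "delta_rot": the turn, a rotation vector about the tool's x, y, z in degrees, a list of three; "grip": the opening, from -1 (shut) to 1 (fully open). In form: {"translation": [[x, y, z], ...], "delta_rot": [[rx, ry, rz], ...], "grip": [grip, ...]}. A call has 1 to 20 rows; each row shifts and turns the commanded pose from where the row before left it, along the tool's axes as they then stand; what a row does not reach is not made up. A row lasts 1/8 s, in which the tool goes at most 62.5 mm and 10.7 degrees, less where a joint would pass 70% of its speed; a pose out of reach is approached as far as the arm can. A call with a gripper value outside its range is refused whole. The fingers move at their own pace and stop on an object; "squeeze" is the grip in N (left out, the last holds). Time passes only in rows, so rows that do not move let the fingers close. It gives the time, the measured TCP pose, the force, the opening and the grip force at its end, in the units of the state.
- r.get_state(): the state, without advancing time (a new reading comes with each control period).
- r.snapshot(name): name is "side" or "top"; returns the picture (480x640x3 uint8, blue, green, red); there is no depth.
- r.get_calibration(name): a dict with "intrinsics" (3x3 intrinsics, pixels), "eye" and "rotation" of the camera in the world. Camera axes: x right, y up, looking along -z (the intrinsics and any distortion apply to the point x, -y, -z); pixel columns grow to the right and rows downward; lengths in m; the calibration is good to about 2 mm. A picture is of the moment at which its call begins. get_calibration takes no time and is no camera call.
- r.finish_job(): hands the job in; it is judged then, once.
Trained networks look in the newest picture that a camera, given by its name, has taken for a name from the list of things; names that differ only in an ending like _2 or _b are one class to them, and where a whole thing is asked for, a point or a joint stands for the part that bears it (a point fixed in the world has none). Each returns a list of dicts, best first, with "confidence" (0 to 1); they miss things now and then, are a little off and sometimes report something else, mostly with a low value. They report only what shows in the picture. A call takes as long as a camera call. They do not tell look-alikes from the thing itself.
- r.look_for(camera, target): "point" ([x, y, z] in m, in world coordinates, good to about 4 mm: the middle of the surface that is visible of it).
- r.silhouettes(camera, target): "pixels" (480x640 bool, what is visible of it).
The state is a dict: "clock": time; "q": joint angles; "qd": joint speeds; "joint_torque": joint torques, N m; "tool_pos": TCP position; "eef_rot": TCP orientation; "contact_force": force on the tool from outside, world axes, zero at the start; "moment": the same for the moment, N m; "opening": opening from 0.0 (shut) to 1.0 (fully open); "finger_force": force on a finger pad.
Only numpy, scipy, OpenCV 4.12 (cv2) and the standard library are available. Lean on these libraries where they do the work, as an engineer would, in place of code of your own. Each camera call takes 0.05 s, during which the arm holds its last target. There are 200 camera calls.

## Task

Close up the vacuum filter box for a bleed: first turn the red turnbutton squarely across the edge of the hatch, to its stop. Then drop the orange bayonet cap into the black port, lugs through the slots at the white marks and fully down, and twist it clockwise to the green half-way marks, not on to the lock at the red marks; it is sprung, so finish still holding the cap there, with its bar pointing at the middle of the green marks. Leave the other things where they are.

Things in the scene. Friction and masses are not known exactly. Their poses are not given: they have to be found in the camera images.
- filter_box: grey fixed box, white top, 240 (x) x 300 (y) x 100 tall; origin: centre of its underside. On top a plywood hatch (in place, fixed), 120 x 110 x 8 thick, centred at (35, 85) in the box frame; the turnbutton beside it at (-45, 85); the port stands on the -y half. A hose stub leaves the +x side.
- turnbutton (a joint): angle of the turnbutton (rad): 0 = bar along the box's x axis, across the hatch edge, at its stop (secured); positive = anticlockwise seen from above (bar yaw = box yaw + this), up to 1.57 (parallel to the edge). Starts at 1.0 to 1.4. Light friction (0.04 N m), stays where left.
- turnbutton_top (a point): top centre of the red turnbutton, on its upright pivot axis; it is a bar 70 long, 14 wide, 18 tall, pivoted at its middle, its underside 9 above the box top (127 above the table at its top face)
- port: black round port fixed on the box, 92 outside diameter, 20 tall; origin: centre of its underside, 100 above the table. Mouth 47 diameter, with two slots 20 wide, reaching 33 from the centre, at +x and -x of the port frame. A flange 4 thick, below it a channel 66 diameter.
- port_mouth (a point): centre of the port's mouth at rim height (20 above the port's origin). Marks on the rim, in pairs facing each other (the cap fits either way round): white at the slots; green, 20 degrees wide, 45 degrees clockwise of them seen from above; red (lock) 90 degrees clockwise
- bleed_rotor (a joint): angle (rad) of the sprung rotor in the port, pushed by the cap's lugs: 0 = at the slots (rest), grows as the cap turns clockwise seen from above, 1.57 = lock. Lags the cap by about 0.1 (play). Spring 0.05 N m at 0, about 0.14 half-way: a cap let go springs back. A lock plunger resists past about 1.1.
- cap: loose orange bayonet cap, about 0.15 kg; origin: centre of the underside of its black spigot, z up. Spigot 42 diameter, 16 tall; two lugs 12 wide, 2 to 9 above the origin, reach 30 out along +x and -x; disc 70 diameter, 16 to 22 above the origin; grip bar along x, 60 long, 16 wide, 22 to 48 above the origin. Starts upright on the table.
- cap_rim (a point): centre of the underside of the cap's disc, 16 above the cap's origin; when fully seated the disc rests on the port's rim and this point meets port_mouth
- glue_jar: bystander, leave alone: white-labelled jar with yellow lid, 52 diameter, 68 tall
- hose_ring: bystander, leave alone: grey hose ring, 62 outside, 46 inside, 30 tall (not the cap)
- wrench: bystander, leave alone: steel open-ended wrench lying at the right
- mallet: bystander, leave alone: mallet, white head and wooden handle, lying at the left
- collet_nut: bystander, leave alone: steel collet nut, 32 diameter, 20 tall, on top of the filter box
There are look-alikes about, which are no part of the job. Leave any blue or pink look-alike of the cap alone.

How it is judged:
By the outcome, as a careful person would: the job done as asked, in the order asked, and still so for the second after the job is handed in, while the arm keeps its last pose, push and grip.
It also fails if it takes over 64 s, if anything falls off the work surface, if the arm or the gripper's body presses on something with over 40 N, if the wrist force passes 120 N, or if a joint passes its speed limit or range.

## Working session

There is one attempt and no reset: what is moved stays moved. The work goes in short steps, Python scripts to look and compute and a tool call to move; the robot and the scene stay as the last step left them, time stands still between calls to the robot, and variables do not carry over. Pictures are saved under pics/ and viewed, at most 10 in all, crops included, and the job is handed in when it is done.

Besides the shell and the picture viewer there is one more tool, called after "Emit:" by a JSON object that holds its "method" and its "body", one argument or row to a line. play_rows: Moves the arm, as the interface text tells. Its arguments: {"type":"object","properties":{"translation":{"type":"array","items":{"type":"array","items":{"type":"number"}}},"delta_rot":{"type":"array","items":{"type":"array","items":{"type":"number"}}},"grip":{"type":"array","items":{"type":"number"}},"squeeze":{"type":"number"}},"required":["translation","delta_rot","grip"]}

```bash
mkdir -p pics; ls; cat > h.py <<'E'
import numpy as np, cv2
from plant import r
def cal(n):
    c=r.get_calibration(n); return np.array(c["intrinsics"]),np.array(c["eye"]),np.array(c["rotation"]),c
def proj(n,p):
    K,e,R,_=cal(n); v=R.T@(np.array(p)-e); v=np.array([v[0],-v[1],-v[2]]); u=K@v; return u[:2]/u[2]
def ray(n,px,z):
    K,e,R,_=cal(n); v=np.linalg.inv(K)@np.array([px[0],px[1],1.]); d=R@np.array([v[0],-v[1],-v[2]]); return e+d*(z-e[2])/d[2]
E
python3 - <<'E'
from h import *
for n in("top","side"):
    im=r.snapshot(n); cv2.imwrite(f"pics/{n}0.png",im); print(cal(n)[3])
    for t in("filter_box","turnbutton_top","port","port_mouth","cap","cap_rim"):
        print(n,t,[(np.round(d["point"],3).tolist(),round(d["confidence"],2),proj(n,d["point"]).round().tolist()) for d in r.look_for(n,t)][:4])
print(r.get_state())
E
```

```text
pics
{'intrinsics': array([[524.9789635 ,   0.        , 305.42418694],
       [  0.        , 524.9789635 , 238.59173675],
       [  0.        ,   0.        ,   1.        ]]), 'eye': array([ 0.38627712, -0.02081089,  1.733655  ]), 'rotation': array([ 0.03725669, -0.03961649, -0.70173718,  0.71035723])}Traceback (most recent call last):
  File "<stdin>", line 5, in <module>
  File "h.py", line 6, in proj
    K,e,R,_=cal(n); v=R.T@(np.array(p)-e); v=np.array([v[0],-v[1],-v[2]]); u=K@v; return u[:2]/u[2]
                      ~~~^^~~~~~~~~~~~~~~
ValueError: matmul: Input operand 1 has a mismatch in its core dimension 0, with gufunc signature (n?,k),(k,m?)->(n?,m?) (size 3 is different from 4)
```

View pics/top0.png

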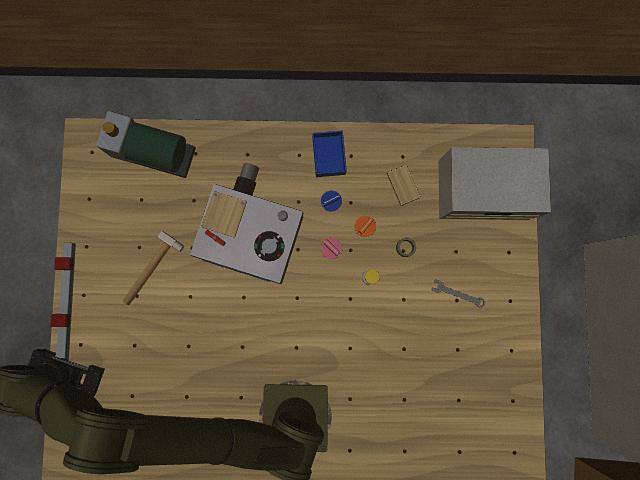

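The top picture shows the box at about (247,232), turnbutton (215,238), port (269,246). There are three caps: blue (331,201), pink (331,248) and orange (366,226). The orange one fits the task, and I'll confirm it in a crop.

```bash
sed -i '1a from scipy.spatial.transform import Rotation as Ro' h.py; sed -i 's/np.array(c\["rotation"\])/Ro.from_quat(c["rotation"]).as_matrix()/' h.py
python3 - <<'E'
from h import *
for n in("top","side"):
    im=r.snapshot(n); cv2.imwrite(f"pics/{n}0.png",im)
    for t in("filter_box","turnbutton_top","port","port_mouth","cap","cap_rim","collet_nut"):
        print(n,t,[(np.round(d["point"],3).tolist(),round(d["confidence"],2),proj(n,d["point"]).round().tolist()) for d in r.look_for(n,t)][:4])
    if n=="top": cv2.imwrite("pics/topc.png",cv2.resize(im[170:295,180:390],None,fx=3.8,fy=3.8,interpolation=cv2.INTER_CUBIC))
print(cal("side")[3]); s=r.get_state(); print(s)
E
```

```text
top filter_box [([0.596, 0.171, 0.099], 0.58, [243.0, 228.0])]
top turnbutton_top []
top port [([0.544, 0.086, 0.121], 0.78, [269.0, 244.0])]
top port_mouth [([0.541, 0.09, 0.119], 0.79, [268.0, 245.0])]
top cap [([0.704, -0.108, 0.022], 0.71, [331.0, 200.0]), ([0.538, -0.108, 0.023], 0.65, [330.0, 250.0]), ([0.615, -0.224, 0.025], 0.56, [366.0, 227.0])]
top cap_rim [([0.694, -0.112, 0.023], 0.91, [332.0, 203.0]), ([0.547, -0.106, 0.025], 0.78, [330.0, 247.0]), ([0.62, -0.223, 0.02], 0.67, [365.0, 225.0])]
top collet_nut [([0.638, 0.048, 0.117], 0.64, [282.0, 214.0])]
side filter_box [([0.589, 0.14, 0.098], 0.62, [309.0, 193.0])]
side turnbutton_top [([0.565, 0.247, 0.126], 0.52, [295.0, 164.0])]
side port [([0.541, 0.085, 0.119], 0.71, [297.0, 203.0])]
side port_mouth [([0.544, 0.086, 0.123], 0.6, [298.0, 202.0])]
side cap [([0.611, -0.231, 0.026], 0.95, [343.0, 302.0]), ([0.702, -0.116, 0.022], 0.91, [363.0, 266.0]), ([0.541, 0.085, 0.12], 0.62, [297.0, 203.0]), ([0.454, -0.251, 0.066], 0.36, [290.0, 311.0])]
side cap_rim [([0.618, -0.226, 0.024], 0.89, [345.0, 301.0]), ([0.696, -0
[... 501 characters left out ...]
k': 0.9, 'q': array([-1.24419035,  0.68906704, -0.19459783,  1.56531748,  0.1573366 ,
        0.90247309, -0.21510915]), 'qd': array([ 0.00104869, -0.00032081,  0.00039382, -0.00082661,  0.00056654,
        0.0010801 ,  0.00089583]), 'joint_torque': array([ 3.20569843e-04, -5.27488017e+01, -1.26725759e+00, -1.53754234e+01,
       -5.20231342e-02, -9.20285056e-04,  1.66494351e-05]), 'tool_pos': array([0.18038894, 0.59842239, 0.30275858]), 'eef_rot': array([1.45862557e-01, 9.89304862e-01, 6.00901244e-05, 1.65653902e-05]), 'contact_force': array([-1.03429229, -0.37986089,  0.22549515]), 'moment': array([ 0.0575455 , -0.03130106, -0.04802421]), 'finger_force': 0.0, 'opening': 0.9984724250089824}
```

View pics/topc.png

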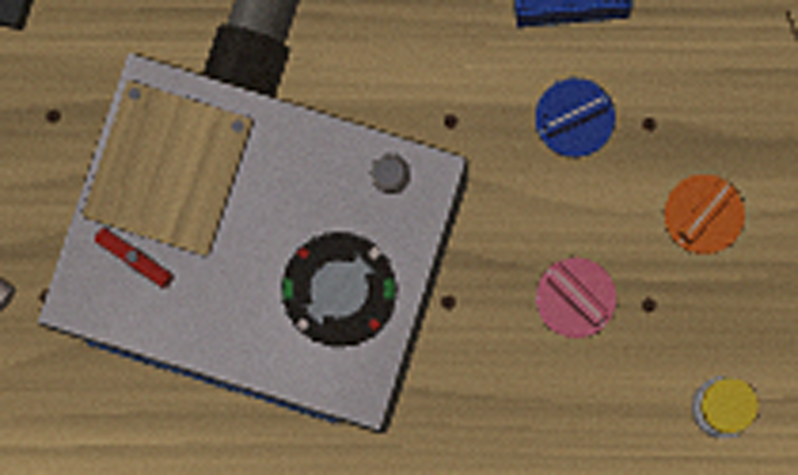

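View pics/side0.png

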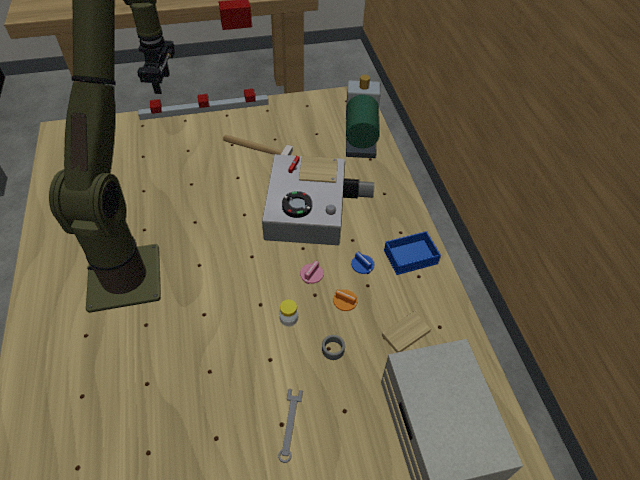

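The crop confirms the orange cap at crop pixel (705,213), with a blue one at (575,118) and a pink one at (577,298). The white slot marks are at (375,254) and (303,323), and the green at (389,289) and (288,289). Next I'll measure these.

```bash
cat > meas.py <<'E'
from h import *
f=lambda x,y:(np.array([x,y])+.5)/3.8-.5+[180,170]
c=[ray("top",f(*p),.1)[:2] for p in((130,55),(467,157),(383,431),(40,322))]
print("corners",np.round(c,4)); yaws=[c[0]-c[1],c[3]-c[2],c[0]-c[3],c[1]-c[2]]
print("centre",np.mean(c,0),"y-edge dirs",[np.degrees(np.arctan2(*v[::-1])).round(1) for v in yaws],[np.linalg.norm(v).round(3) for v in yaws])
for a,b,z in(((375,254),(303,323),.12),((389,289),(288,289),.12),((304,253),(375,324),.12)):
    A,B=ray("top",f(*a),z),ray("top",f(*b),z); d=A-B; print("mark",(A+B)[:2]/2,np.degrees(np.arctan2(d[1],d[0])),np.linalg.norm(d))
def seg(n,box,lo,hi,z,nm):
    im=cv2.imread(f"pics/{n}0.png"); h=cv2.cvtColor(im,cv2.COLOR_BGR2HSV); m=np.zeros(h.shape[:2],np.uint8)
    x0,y0,x1,y1=box; m[y0:y1,x0:x1]=cv2.inRange(h,np.array(lo),np.array(hi))[y0:y1,x0:x1]
    k,l,st,ce=cv2.connectedComponentsWithStats(m); i=1+np.argmax(st[1:,4]); ys,xs=np.where(l==i)
    P=np.array([ray(n,(x,y),z)[:2] for x,y in zip(xs,ys)]); mu=P.mean(0); w,V=np.linalg.eigh(np.cov((P-mu).T)); v=V[:,1]
    s=(P-mu)@v; s2=(P-mu)@V[:,0]; print(n,nm,len(P),mu.round(4),"mid",(mu+v*(s.max()+s.min())/2).round(4),"ang",np.degrees(np.arctan2(v[1],v[0])).round(1),"ext",np.ptp(s).round(4),np.ptp(s2).round(4))
seg("top",(195,220,235,252),(0,130,60),(5,255,255),.125,"red")
seg("side",(280,150,305,178),(0,130,60),(5,255,255),.12,"red")
seg("top",(350,210,382,244),(6,130,60),(18,255,255),.022,"cap")
seg("side",(330,285,360,312),(6,130,60),(18,255,255),.022,"cap")
E
python3 meas.py; python3 - <<'E'
from h import *
a=cv2.imread("pics/top0.png")[206:246,346:386]; b=cv2.imread("pics/side0.png")[280:320,325:365]; c=cv2.imread("pics/side0.png")[182:222,277:317]
cv2.imwrite("pics/cc.png",cv2.resize(np.hstack([a,b]),None,fx=10,fy=10,interpolation=cv2.INTER_CUBIC))
E
```

```text
corners [[ 0.7345  0.2666]
 [ 0.6521 -0.015 ]
 [ 0.4251  0.0507]
 [ 0.5108  0.3335]]
centre [0.58061567 0.15894645] y-edge dirs [np.float64(73.7), np.float64(73.1), np.float64(-16.6), np.float64(-16.1)] [np.float64(0.293), np.float64(0.296), np.float64(0.234), np.float64(0.236)]
mark [0.53955836 0.08745076] -45.17536740295202 0.08087797688328054
mark [0.53908971 0.08790075] -89.29108391432634 0.08201678599470572
mark [0.53956103 0.0871558 ] 45.77803941394109 0.08202688699663194
top red 82 [0.5629 0.2554] mid [0.5629 0.2554] ang 56.6 ext 0.0663 0.0129
side red 32 [0.5525 0.2434] mid [0.5518 0.2421] ang 60.3 ext 0.0447 0.0138
top cap 341 [ 0.6176 -0.2207] mid [ 0.6175 -0.2207] ang -139.3 ext 0.0703 0.071
side cap 380 [ 0.617  -0.2224] mid [ 0.6159 -0.2179] ang 104.1 ext 0.0768 0.0702
```

View pics/cc.png

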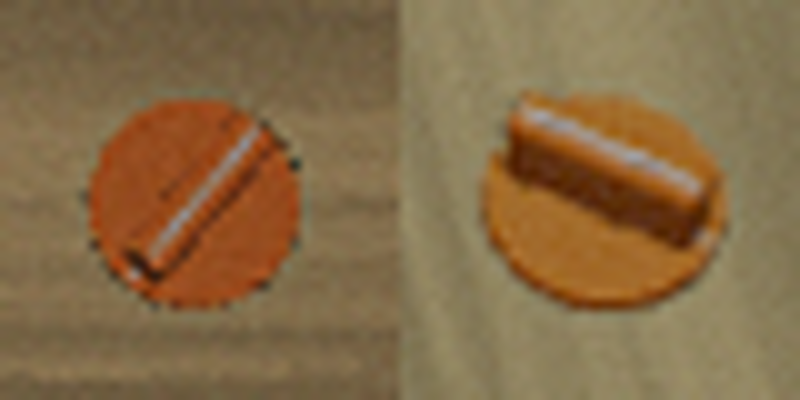

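The enlarged crop shows the orange cap's bar with a light stripe. It runs (152,262)-(257,130) in the top view and (527,108)-(700,188) in the side view.

```bash
cat >> h.py <<'E'
def goto(x,y,z,yaw_close=None):
    s=r.get_state(); R=Ro.from_quat(s["eef_rot"]); p=np.array(s["tool_pos"]); d=R.inv().apply(np.array([x,y,z])-p)
    M=R.as_matrix(); yc=np.degrees(np.arctan2(M[1,1],M[0,1])); print("t",s["clock"],"pos",p.round(4),"yawclose",yc.round(2),"tilt",M[:,2].round(4),"tool delta",d.round(4),"q",s["q"].round(2),"F",np.round(s["contact_force"],1),"M",np.round(s["moment"],2),"open",round(s["opening"],3),"ff",s["finger_force"])
    if yaw_close is not None: print("rz needed",-((yaw_close-yc+90)%180-90))
E
python3 - <<'E'
from h import *
def s(n,a,b):
    A,B=ray(n,a,.048),ray(n,b,.048); d=A-B; print(n,(A+B)[:2]/2,np.degrees(np.arctan2(d[1],d[0])),np.linalg.norm(d))
g=lambda x,y,ox,oy:((x+.5)/10-.5+ox,(y+.5)/10-.5+oy)
s("top",g(257,130,346,206),g(152,262,346,206)); s("side",g(300,188,325,280),g(127,108,325,280))
goto(.5622,.2545,.25,146.6)
E
```

```text
top [ 0.61666683 -0.22112284] -38.011197585483316 0.05531305988122759
side [ 0.61952388 -0.21985447] -40.92411688037653 0.0544173979548088
t 0.9 pos [0.1804 0.5984 0.3028] yawclose 73.23 tilt [ 1.e-04  1.e-04 -1.e+00] tool delta [-0.4648 -0.2191  0.0527] q [-1.24  0.69 -0.19  1.57  0.16  0.9  -0.22] F [-1.  -0.4  0.2] M [ 0.06 -0.03 -0.05] open 0.998 ff 0.0
rz needed -73.37446225705418
```

Emit:
{"method": "play_rows", "body": {
  "translation": [
    [-0.03, -0.014, 0],
    [-0.04, -0.019, 0],
    [-0.04, -0.019, 0],
    [-0.04, -0.019, 0],
    [-0.04, -0.019, 0],
    [-0.04, -0.019, 0],
    [-0.04, -0.019, 0],
    [-0.04, -0.019, 0.01],
    [-0.04, -0.019, 0.01],
    [-0.04, -0.019, 0.01],
    [-0.04, -0.019, 0.01],
    [-0.0348, -0.0151, 0.0127],
    [0, 0, 0],
    [0, 0, 0],
    [0, 0, 0],
    [0, 0, 0],
    [0, 0, 0],
    [0, 0, 0],
    [0, 0, 0],
    [0, 0, 0]
  ],
  "delta_rot": [
    [0, 0, 0],
    [0, 0, 0],
    [0, 0, 0],
    [0, 0, 0],
    [0, 0, 0],
    [0, 0, -8],
    [0, 0, 0],
    [0, 0, 0],
    [0, 0, 0],
    [0, 0, 0],
    [0, 0, 0],
    [0, 0, 0],
    [0, 0, -9],
    [0, 0, -9],
    [0, 0, -10],
    [0, 0, -10],
    [0, 0, -10],
    [0, 0, -9],
    [0, 0, -8],
    [0, 0, 0]
  ],
  "grip": [0, 0, 0, 0, 0, 0, 0, 0, 0, 0, 0, 0, 0, 0, 0, 0, 0, 0, 0, 0],
  "squeeze": 10
}}

```text
clock: 3.4
tool_pos: [0.5845, 0.2828, 0.2499]
eef_rot: [-0.47, 0.882, 0.0, -0.0]
contact_force: [-0.2, -0.5, 0.4]
opening: 0.503
finger_force: 0.0
```

```bash
python3 - <<'E'
from h import *
goto(.5622,.2545,.176,146.6)
E
```

```text
t 3.4 pos [0.5845 0.2828 0.2499] yawclose 146.11 tilt [-3.e-04  3.e-04 -1.e+00] tool delta [0.0359 0.0027 0.0739] q [-0.22  0.83 -0.59  1.53  0.53  0.94  1.58] F [-0.2 -0.5  0.4] M [ 0.09  0.06 -0.01] open 0.503 ff 0.0
rz needed -0.4854211973303393
```

Emit:
{"method": "play_rows", "body": {
  "translation": [
    [0.018, 0.0015, 0],
    [0.0179, 0.0012, 0],
    [0, 0, 0.02],
    [0, 0, 0.02],
    [0, 0, 0.02],
    [0, 0, 0.0139],
    [0, 0, 0]
  ],
  "delta_rot": [
    [0, 0, -0.5],
    [0, 0, 0],
    [0, 0, 0],
    [0, 0, 0],
    [0, 0, 0],
    [0, 0, 0],
    [0, 0, 0]
  ],
  "grip": [0, 0, 0, 0, 0, 0, 0]
}}

```text
clock: 4.28
tool_pos: [0.5618, 0.2544, 0.175]
eef_rot: [-0.475, 0.88, -0.0, -0.001]
contact_force: [0.2, 0.8, 0.4]
opening: 0.496
finger_force: 0.0
```

Emit:
{"method": "play_rows", "body": {
  "translation": [
    [0, 0, 0],
    [0, 0, 0],
    [0, 0, 0],
    [0, 0, 0],
    [0, 0, 0]
  ],
  "delta_rot": [
    [0, 0, 0],
    [0, 0, 0],
    [0, 0, 0],
    [0, 0, 0],
    [0, 0, 0]
  ],
  "grip": [-1, -1, -1, -1, -1],
  "squeeze": 8
}}

```text
clock: 4.9
tool_pos: [0.5627, 0.2546, 0.1766]
eef_rot: [-0.475, 0.88, -0.0, 0.0]
contact_force: [-0.2, -0.3, 3.5]
opening: 0.16
finger_force: 8.0
```

```bash
python3 - <<'E'
from h import *
goto(.5622,.2545,.176,73.5)
E
```

```text
t 4.9 pos [0.5627 0.2546 0.1766] yawclose 146.7 tilt [ 9.e-04  3.e-04 -1.e+00] tool delta [0.0004 0.0003 0.0006] q [-0.21  0.89 -0.53  1.68  0.62  0.75  1.51] F [-0.2 -0.3  3.5] M [ 0.01  0.05 -0.07] open 0.16 ff 7.995585948228836
rz needed 73.20356234890042
```

Emit:
{"method": "play_rows", "body": {
  "translation": [
    [0, 0, 0],
    [0, 0, 0],
    [0, 0, 0],
    [0, 0, 0],
    [0, 0, 0],
    [0, 0, 0],
    [0, 0, 0],
    [0, 0, 0],
    [0, 0, 0],
    [0, 0, 0],
    [0, 0, 0],
    [0, 0, 0],
    [0, 0, 0]
  ],
  "delta_rot": [
    [0, 0, 5],
    [0, 0, 8],
    [0, 0, 8],
    [0, 0, 8],
    [0, 0, 8],
    [0, 0, 8],
    [0, 0, 8],
    [0, 0, 8],
    [0, 0, 6],
    [0, 0, 4],
    [0, 0, 3],
    [0, 0, 2],
    [0, 0, 0]
  ],
  "grip": [-1, -1, -1, -1, -1, -1, -1, -1, -1, -1, -1, -1, -1]
}}

```text
clock: 6.52
tool_pos: [0.5626, 0.2548, 0.1765]
eef_rot: [0.167, 0.986, 0.0, 0.0]
contact_force: [0.3, -0.6, 5.6]
opening: 0.162
finger_force: 8.2
```

```bash
python3 - <<'E'
from h import *
goto(.5622,.2545,.176,73.5)
E
```

```text
t 6.525 pos [0.5626 0.2548 0.1765] yawclose 70.75 tilt [ 9.e-04  4.e-04 -1.e+00] tool delta [ 0.0003 -0.0004  0.0005] q [-0.4   0.84 -0.18  1.69  0.23  0.63  0.53] F [ 0.3 -0.6  5.6] M [-0.2  -0.09  0.21] open 0.162 ff 8.191808760166168
rz needed -2.75333541229692
```

Emit:
{"method": "play_rows", "body": {
  "translation": [
    [0, 0, 0],
    [0, 0, 0],
    [0, 0, -0.02],
    [0, 0, -0.04],
    [0, 0, -0.05],
    [-0.0209, -0.043, -0.02],
    [-0.0209, -0.043, 0],
    [-0.0209, -0.043, 0],
    [-0.0209, -0.043, 0],
    [-0.0209, -0.043, 0],
    [-0.0209, -0.043, 0],
    [-0.0209, -0.043, 0],
    [-0.0209, -0.043, 0],
    [-0.0209, -0.043, 0],
    [-0.0209, -0.043, 0],
    [0, 0, 0.04],
    [0, 0, 0.04],
    [0, 0, 0]
  ],
  "delta_rot": [
    [0, 0, 0],
    [0, 0, 0],
    [0, 0, 0],
    [0, 0, 0],
    [0, 0, 0],
    [0, 0, 0],
    [0, 0, 0],
    [0, 0, 0],
    [0, 0, 0],
    [0, 0, 0],
    [0, 0, 0],
    [0, 0, 0],
    [0, 0, 0],
    [0, 0, 0],
    [0, 0, 0],
    [0, 0, 10],
    [0, 0, 10],
    [0, 0, 0]
  ],
  "grip": [-0.2, -0.2, -0.2, 0, 0, 0, 0, 0, 0, 0, 0, 0, 0, 0, 0, 0, 0, 0]
}}

```text
clock: 8.78
tool_pos: [0.6154, -0.2194, 0.2227]
eef_rot: [0.335, 0.942, -0.0, -0.004]
contact_force: [0.6, -0.3, -0.1]
opening: 0.498
finger_force: 0.0
```

```bash
python3 - <<'E'
from h import *
import meas
print("---")
im=r.snapshot("top"); cv2.imwrite("pics/top1.png",im)
cv2.imwrite("pics/top0.png",im); meas.seg("top",(195,220,235,252),(0,130,60),(5,255,255),.125,"red")
cv2.imwrite("pics/t1c.png",cv2.resize(im[180:290,185:300],None,fx=5,fy=5,interpolation=cv2.INTER_CUBIC))
goto(.618,-.2205,.09,50.5)
E
```

```text
corners [[ 0.7345  0.2666]
 [ 0.6521 -0.015 ]
 [ 0.4251  0.0507]
 [ 0.5108  0.3335]]
centre [0.58061567 0.15894645] y-edge dirs [np.float64(73.7), np.float64(73.1), np.float64(-16.6), np.float64(-16.1)] [np.float64(0.293), np.float64(0.296), np.float64(0.234), np.float64(0.236)]
mark [0.53955836 0.08745076] -45.17536740295202 0.08087797688328054
mark [0.53908971 0.08790075] -89.29108391432634 0.08201678599470572
mark [0.53956103 0.0871558 ] 45.77803941394109 0.08202688699663194
top red 82 [0.5629 0.2554] mid [0.5629 0.2554] ang 56.6 ext 0.0663 0.0129
side red 32 [0.5525 0.2434] mid [0.5518 0.2421] ang 60.3 ext 0.0447 0.0138
top cap 341 [ 0.6176 -0.2207] mid [ 0.6175 -0.2207] ang -139.3 ext 0.0703 0.071
side cap 380 [ 0.617  -0.2224] mid [ 0.6159 -0.2179] ang 104.1 ext 0.0768 0.0702
---
top red 83 [0.5632 0.2555] mid [0.5631 0.2555] ang 163.4 ext 0.0682 0.0118
t 8.825 pos [ 0.617  -0.2198  0.2251] yawclose 50.94 tilt [-3.1e-03  9.0e-04 -1.0e+00] tool delta [-0.0016  0.0002  0.1351] q [ 0.35  0.82 -0.15  1.54  0.16  0.8   1.03] F [ 0.6 -0.4  0.1] M [ 0.01 -0.03  0.07] open 0.5 ff 0.0
rz needed 0.4379117901735867
```

View pics/t1c.png

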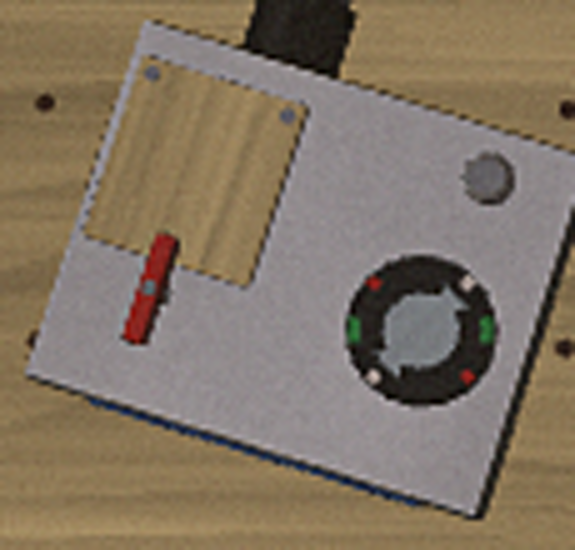

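The red bar, at crop (165,238)-(135,340), now lies across the hatch edge at -16.6°, which matches the box yaw. Now the cap.

Emit:
{"method": "play_rows", "body": {
  "translation": [
    [-0.0008, 0, 0.02],
    [-0.0008, 0, 0.03],
    [0, 0, 0.03],
    [0, 0, 0.03],
    [0, 0, 0.0251],
    [0, 0, 0],
    [0, 0, 0],
    [0, 0, 0],
    [0, 0, 0],
    [0, 0, 0],
    [0, 0, 0]
  ],
  "delta_rot": [
    [0, 0, 0.4],
    [0, 0, 0],
    [0, 0, 0],
    [0, 0, 0],
    [0, 0, 0],
    [0, 0, 0],
    [0, 0, 0],
    [0, 0, 0],
    [0, 0, 0],
    [0, 0, 0],
    [0, 0, 0]
  ],
  "grip": [0, 0, 0, 0, 0, 0, -1, -1, -1, -1, -1],
  "squeeze": 30
}}

```text
clock: 10.2
tool_pos: [0.6194, -0.2216, 0.092]
eef_rot: [0.339, 0.941, -0.0, 0.001]
contact_force: [0.3, -0.0, 6.5]
opening: 0.179
finger_force: 30.0
```

```bash
python3 - <<'E'
from h import *
goto(.618,-.2205,.2,50.5)
E
```

```text
t 10.2 pos [ 0.6194 -0.2216  0.092 ] yawclose 50.32 tilt [ 1.3e-03 -5.0e-04 -1.0e+00] tool delta [ 0.0016  0.     -0.108 ] q [ 0.34  1.01 -0.12  1.58  0.19  0.56  0.99] F [ 0.3 -0.   6.5] M [0.01 0.16 0.01] open 0.179 ff 29.978994922712445
rz needed -0.18249543182601258
```

Emit:
{"method": "play_rows", "body": {
  "translation": [
    [0, 0, -0.02],
    [0, 0, -0.04],
    [0, 0, -0.05],
    [0, 0, -0.05],
    [0.0257, 0.0186, 0],
    [0.0257, 0.0186, 0],
    [0.0257, 0.0186, 0],
    [0.0257, 0.0186, 0],
    [0.0257, 0.0186, 0],
    [0.0257, 0.0186, 0],
    [0.0257, 0.0186, 0],
    [0.0257, 0.0186, 0],
    [0.0257, 0.0186, 0],
    [0.0257, 0.0186, 0],
    [0, 0, 0],
    [0, 0, 0],
    [0, 0, 0]
  ],
  "delta_rot": [
    [0, 0, 0],
    [0, 0, 0],
    [0, 0, 0],
    [0, 0, 0],
    [0, 0, 0],
    [0, 0, 0],
    [0, 0, 0],
    [0, 0, 0],
    [0, 0, 0],
    [0, 0, 0],
    [0, 0, 0],
    [0, 0, 0],
    [0, 0, 0],
    [0, 0, 0],
    [0, 0, 5.5],
    [0, 0, 0],
    [0, 0, 0]
  ],
  "grip": [-1, -1, -1, -1, -1, -1, -1, -1, -1, -1, -1, -1, -1, -1, -1, -1, -1],
  "squeeze": 40
}}

```text
clock: 12.32
tool_pos: [0.5399, 0.0854, 0.2514]
eef_rot: [0.384, 0.923, -0.0, 0.0]
contact_force: [-0.4, 0.0, -2.0]
opening: 0.176
finger_force: 40.0
```

```bash
python3 - <<'E'
from h import *
goto(.5403,.0861,.214,44.8)
out=[]
for n,(cx,cy) in(("top",(269,244)),("side",(297,190))):
    im=r.snapshot(n); cv2.imwrite(f"pics/{n}2.png",im)
    print(n,[(np.round(d["point"],4).tolist(),round(d["confidence"],2)) for d in r.look_for(n,"cap_rim")][:4])
    out.append(cv2.resize(im[cy-35:cy+35,cx-35:cx+35],None,fx=5.7,fy=5.7,interpolation=cv2.INTER_CUBIC))
cv2.imwrite("pics/c2.png",np.hstack(out))
E
```

```text
t 12.325 pos [0.5399 0.0854 0.2514] yawclose 44.86 tilt [ 3.e-04 -3.e-04 -1.e+00] tool delta [0.0002 0.0008 0.0374] q [-0.2   0.66 -0.08  1.86  0.08  0.63  0.46] F [-0.4  0.  -2. ] M [-0.07  0.02 -0.03] open 0.176 ff 39.97799517586827
rz needed 0.05907621296982768
top [([0.5476, -0.1035, 0.0252], 0.81), ([0.6972, -0.1112, 0.0212], 0.53)]
side [([0.5505, 0.0698, 0.1817], 0.69), ([0.6978, -0.1161, 0.0225], 0.6), ([0.5446, -0.1167, 0.0218], 0.59)]
```

View pics/c2.png

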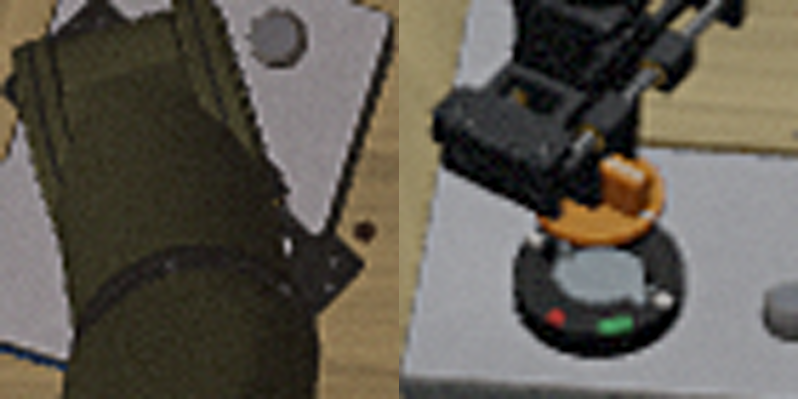

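The crop shows the cap held above the port. In the side view the disc's right edge is at about x=665 and its bottom at y=246; the gripper blocks the top view. I'll fit the disc outline to get its offset in the grip.

```bash
python3 - <<'E'
from h import *
from scipy.optimize import minimize
im=cv2.imread("pics/side2.png"); h=cv2.cvtColor(im,cv2.COLOR_BGR2HSV); m=cv2.inRange(h,np.array((5,120,50)),np.array((20,255,255))); m[:150]=0;m[215:]=0;m[:,:270]=0;m[:,325:]=0
k,l,st,ce=cv2.connectedComponentsWithStats(m); i=1+np.argmax(st[1:,4]); print(st[i]); m=l==i
def f(p,retrn=False):
    a=np.linspace(0,2*np.pi,120,endpoint=False)
    P=np.array([proj("side",(p[0]+.035*np.cos(t),p[1]+.035*np.sin(t),z)) for z in(.1754,.1814) for t in a]).astype(np.float32)
    H=cv2.convexHull(P)
    # signed edge distance at visible lower/right border pixels (boundary with non-orange light/black below)
    s=[]
    for x,y in B: s.append(cv2.pointPolygonTest(H,(float(x),float(y)),True))
    return np.array(s)
B=[]
for x in range(297,316):
    ys=np.where(m[:,x])[0]
    if len(ys): B.append((x,ys.max()+.5))
for y in range(186,196):
    xs=np.where(m[y])[0]
    if len(xs): B.append((xs.max()+.5,y))
res=minimize(lambda p:np.sum(np.minimum(np.abs(f(p)),2)**2),[.5399,.0854],method="Nelder-Mead",options=dict(initial_simplex=[[.54,.0854],[.545,.0854],[.54,.0904]]))
print(res.x,res.fun,f(res.x).round(1)); g=np.array([.5399,.0854]); u=np.array([.705,-.71]); d=res.x-g; print("along",d@u,"across",d@[u[1]*-1,u[0]])
# same camera's view of port rim marks
for p,z in(((660,298),.12),((537,241),.12),((615,326),.12),((557,317),.12)):
    q=((p[0]-399.5)/5.7-.5+262,(p[1]+.5)/5.7-.5+155); print(ray("side",q,z)[:2].round(4))
E
```

```text
[287 182  21  16 184]Traceback (most recent call last):
  File "<stdin>", line 20, in <module>
    res = _minimize_neldermead(fun, x0, args, callback, bounds=bounds,
                               **options)
    fxc = func(xc)
    fx = function(np.copy(x), *(wrapper_args + args))
  File "<stdin>", line 20, in <lambda>
  File "<stdin>", line 7, in f
  File "h.py", line 7, in proj
    K,e,R,_=cal(n); v=R.T@(np.array(p)-e); v=np.array([v[0],-v[1],-v[2]]); u=K@v; return u[:2]/u[2]
            ~~~^^^
  File "h.py", line 5, in cal
    c=r.get_calibration(n); return np.array(c["intrinsics"]),np.array(c["eye"]),Ro.from_quat(c["rotation"]).as_matrix(),c
ValueError: time passes only in moves, steps and waits
```

```bash
sed -i 's/^def cal(n)/from functools import lru_cache\n@lru_cache\ndef cal(n)/' h.py; python3 - <<'E'
from h import *
from scipy.optimize import minimize
im=cv2.imread("pics/side2.png"); h=cv2.cvtColor(im,cv2.COLOR_BGR2HSV); m=cv2.inRange(h,np.array((5,120,50)),np.array((20,255,255))); m[:150]=0;m[215:]=0;m[:,:270]=0;m[:,325:]=0
k,l,st,ce=cv2.connectedComponentsWithStats(m); i=1+np.argmax(st[1:,4]); m=l==i
B=[(x,np.where(m[:,x])[0].max()+.5) for x in range(290,306)]+[(np.where(m[y])[0].max()+.5,y) for y in range(186,195)]
a=np.linspace(0,2*np.pi,120,endpoint=False)
def f(p):
    P=np.array([proj("side",(p[0]+.035*np.cos(t),p[1]+.035*np.sin(t),z)) for z in(.1754,.1814) for t in a]).astype(np.float32)
    H=cv2.convexHull(P); return np.array([cv2.pointPolygonTest(H,(float(x),float(y)),True) for x,y in B])
res=minimize(lambda p:np.sum(np.minimum(np.abs(f(p)),2)**2),[.54,.0854],method="Nelder-Mead",options=dict(initial_simplex=[[.54,.0854],[.545,.0854],[.54,.0904]]))
print(res.x,res.fun,f(res.x).round(1)); g=np.array([.5399,.0854]); u=np.array([.705,-.71]); d=res.x-g; print("along",d@u,"across",d@[.71,.705])
for p in((660,298),(537,241),(615,326),(557,317)):
    q=((p[0]-399.5)/5.7-.5+262,(p[1]+.5)/5.7-.5+155); print(ray("side",q,.12)[:2].round(4))
E
```

```text
[0.5379782  0.08962614] 4.582294822055648 [ 0.1  0.5 -0.2 -0.   0.1  0.2  0.2  0.2  0.1 -0.1 -0.3 -0.6  0.  -0.4
 -0.1 -0.7 -0.   0.2  0.2  0.2  0.2 -0.  -0.4  1.5 -0.6]
along -0.004355427474243538 across 0.0016149458642503818
[0.5668 0.0627]
[0.5103 0.1164]
[0.5396 0.048 ]
[0.5108 0.0603]
```

In the same side camera the port is at (0.5386, 0.0896) and the cap at (0.5380, 0.0896), so they are aligned to within 1 mm. I'll lower it in stages.

Emit:
{"method": "play_rows", "body": {
  "translation": [
    [0, 0, 0.015],
    [0, 0, 0.017],
    [0, 0, 0.006],
    [0, 0, 0.004],
    [0, 0, 0.004],
    [0, 0, 0]
  ],
  "delta_rot": [
    [0, 0, 0.3],
    [0, 0, 0],
    [0, 0, 0],
    [0, 0, 0],
    [0, 0, 0],
    [0, 0, 0]
  ],
  "grip": [-1, -1, -1, -1, -1, -1]
}}

```text
clock: 13.28
tool_pos: [0.5403, 0.0862, 0.205]
eef_rot: [0.386, 0.922, 0.0, 0.0]
contact_force: [0.5, 1.0, -1.3]
opening: 0.179
finger_force: 40.0
```

Emit:
{"method": "play_rows", "body": {
  "translation": [
    [0, 0, 0.003],
    [0, 0, 0.003],
    [0, 0, 0.002],
    [0, 0, 0.001],
    [0, 0, 0.001],
    [0, 0, 0]
  ],
  "delta_rot": [
    [0, 0, 0],
    [0, 0, 0],
    [0, 0, 0],
    [0, 0, 0],
    [0, 0, 0],
    [0, 0, 0]
  ],
  "grip": [-1, -1, -1, -1, -1, -1]
}}

```text
clock: 14.02
tool_pos: [0.5393, 0.0856, 0.196]
eef_rot: [0.387, 0.922, -0.0, -0.0]
contact_force: [-3.4, -1.6, 8.5]
opening: 0.178
finger_force: 40.0
```

Emit:
{"method": "play_rows", "body": {
  "translation": [
    [0, 0, 0],
    [0, -0.0002, 0],
    [0, -0.0002, 0],
    [0, -0.0002, 0],
    [0, -0.0002, 0],
    [0, -0.0002, 0],
    [0, -0.0002, 0],
    [0, -0.0002, 0],
    [0, 0, 0],
    [0, 0, 0]
  ],
  "delta_rot": [
    [0, 0, 2],
    [0, 0, 6],
    [0, 0, 6],
    [0, 0, 6],
    [0, 0, 6],
    [0, 0, 6],
    [0, 0, 6],
    [0, 0, 4],
    [0, 0, 2],
    [0, 0, 0]
  ],
  "grip": [-1, -1, -1, -1, -1, -1, -1, -1, -1, -1],
  "squeeze": 55
}}

```text
clock: 15.28
tool_pos: [0.5397, 0.086, 0.196]
eef_rot: [0.703, 0.711, 0.001, 0.001]
contact_force: [0.5, 1.4, 5.4]
opening: 0.175
finger_force: 55.0
```

```bash
python3 - <<'E'
from h import *
goto(.5393,.0856,.196,.4)
im=r.snapshot("side"); cv2.imwrite("pics/side3.png",im)
cv2.imwrite("pics/c3.png",cv2.resize(im[170:225,265:335],None,fx=10,fy=10,interpolation=cv2.INTER_CUBIC))
E
```

```text
t 15.275 pos [0.5397 0.086  0.196 ] yawclose 0.59 tilt [ 0.0031  0.001  -1.    ] tool delta [-0.0004 -0.0004 -0.    ] q [-0.32  0.75  0.13  1.91 -0.2   0.49 -0.04] F [0.5 1.4 5.4] M [ 0.11 -0.06  0.17] open 0.175 ff 54.99663753435016
rz needed 0.18846208772350792
```

View pics/c3.png

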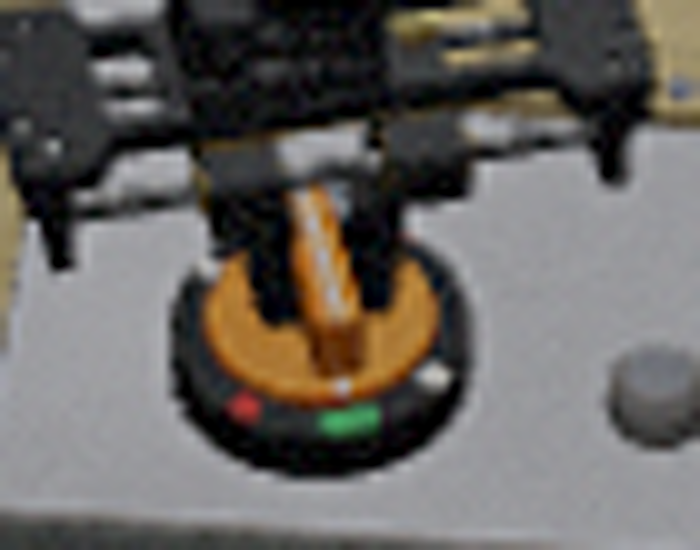

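The picture shows the cap down on the rim, with the bar stripe (312,195)-(350,318) and disc tick (343,385) pointing at the green mark (350,420). I'll check the angle numerically.

```bash
python3 - <<'E'
from h import *
g=lambda x,y:((x+.5)/10-.5+265,(y+.5)/10-.5+170)
an=lambda v:np.degrees(np.arctan2(v[1],v[0])).round(1)
A,B=ray("side",g(312,195),.152),ray("side",g(350,318),.152); print("bar",an(B-A),np.linalg.norm(B-A))
T=ray("side",g(343,385),.126); G=ray("side",g(350,420),.12); W=ray("side",g(434,375),.12); Rd=ray("side",g(243,407),.12)
c=np.array([.5386,.0896,.12]); print("tick",an(T-c),np.linalg.norm((T-c)[:2]),"green",an(G-c),"white",an(W-c),"red",an(Rd-c))
E
```

```text
bar -88.4 0.05201460871044365
tick -87.3 0.03194827423173758 green -87.4 white -42.8 red -134.3
```

```bash
python3 - <<'E'
from h import *
goto(.5397,.086,.196,.4); print(r.finish_job())
E
```

```text
t 15.325 pos [0.5397 0.086  0.1959] yawclose 0.6 tilt [ 0.003   0.0011 -1.    ] tool delta [-0.      0.     -0.0001] q [-0.32  0.75  0.13  1.91 -0.2   0.49 -0.04] F [-0.3  1.2  6.2] M [ 0.12 -0.09  0.13] open 0.174 ff 54.995615500956774
rz needed 0.19927195456232027
the job is handed in; nothing more can be done
None
```

The job is handed in at 15.3 s: the red turnbutton is across the hatch edge at its stop, and the orange cap is fully seated and held with its bar on the middle of the green marks, to about 1–2° by the camera.

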